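# Set the stock tags on the parts-bin rack

### The job

Bring the flip tags on the parts-bin rack up to date: the tag in front of each full bin must lie back toward its bin with its round disc on top, and the tag of each bin that is empty or nearly empty must lie forward with its straight bar on top. Push each wrong tag over gently with the fingertips; do not grip or force a tag, and leave the bins and everything lying around the rack where they are.

Things in the scene. Friction and masses are not known exactly. Their poses are not given: they have to be found in the camera images.
- rack: plywood bin rack fixed to the table, 436 mm wide. Origin on the table under the middle of its tag rail, a batten along its front (22 mm thick, top 30 mm above the table); x points back to the bins, y along the rail to the left. Five places 82 mm apart, each with a tag on the rail and a bin behind it. Back edge: 162 mm behind the rail, 50 mm high.
- tag_a: one flip tag: a steel bracket on the rail with a leaf (leaf_a) on a hinge pin. Origin on the rail's top, 14 mm under the pin's middle; axes as the rack's. It may stand at any of the five places and belongs to the bin straight behind it. The pin is 44 mm above the table, between ears 70 mm apart that reach 51 mm above the table. Leaf: aluminium sheet 58 mm wide, 2 mm thick, 56 mm long, about 32 g.
- leaf_a (a joint): angle of tag_a's leaf about the pin. 0 = lies forward (toward the robot), face with the dark straight bar up; 0.8 = upright; 1.6 = lies back toward the bin, face with the dark round disc up. It swings freely and once past upright falls on by itself. At both ends its free edge is 40 mm in front of or behind the pin and 83 mm above the table (100 mm when upright), with open space under it.
- tag_b: one flip tag: a steel bracket on the rail with a leaf (leaf_b) on a hinge pin. Origin on the rail's top, 14 mm under the pin's middle; axes as the rack's. It may stand at any of the five places and belongs to the bin straight behind it. The pin is 44 mm above the table, between ears 70 mm apart that reach 51 mm above the table. Leaf: aluminium sheet 58 mm wide, 2 mm thick, 56 mm long, about 32 g.
- leaf_b (a joint): angle of tag_b's leaf about the pin. 0 = lies forward (toward the robot), face with the dark straight bar up; 0.8 = upright; 1.6 = lies back toward the bin, face with the dark round disc up. It swings freely and once past upright falls on by itself. At both ends its free edge is 40 mm in front of or behind the pin and 83 mm above the table (100 mm when upright), with open space under it.
- tag_c: one flip tag: a steel bracket on the rail with a leaf (leaf_c) on a hinge pin. Origin on the rail's top, 14 mm under the pin's middle; axes as the rack's. It may stand at any of the five places and belongs to the bin straight behind it. The pin is 44 mm above the table, between ears 70 mm apart that reach 51 mm above the table. Leaf: aluminium sheet 58 mm wide, 2 mm thick, 56 mm long, about 32 g.
- leaf_c (a joint): angle of tag_c's leaf about the pin. 0 = lies forward (toward the robot), face with the dark straight bar up; 0.8 = upright; 1.6 = lies back toward the bin, face with the dark round disc up. It swings freely and once past upright falls on by itself. At both ends its free edge is 40 mm in front of or behind the pin and 83 mm above the table (100 mm when upright), with open space under it.
- tag_d: one flip tag: a steel bracket on the rail with a leaf (leaf_d) on a hinge pin. Origin on the rail's top, 14 mm under the pin's middle; axes as the rack's. It may stand at any of the five places and belongs to the bin straight behind it. The pin is 44 mm above the table, between ears 70 mm apart that reach 51 mm above the table. Leaf: aluminium sheet 58 mm wide, 2 mm thick, 56 mm long, about 32 g.
- leaf_d (a joint): angle of tag_d's leaf about the pin. 0 = lies forward (toward the robot), face with the dark straight bar up; 0.8 = upright; 1.6 = lies back toward the bin, face with the dark round disc up. It swings freely and once past upright falls on by itself. At both ends its free edge is 40 mm in front of or behind the pin and 83 mm above the table (100 mm when upright), with open space under it.
- tag_e: one flip tag: a steel bracket on the rail with a leaf (leaf_e) on a hinge pin. Origin on the rail's top, 14 mm under the pin's middle; axes as the rack's. It may stand at any of the five places and belongs to the bin straight behind it. The pin is 44 mm above the table, between ears 70 mm apart that reach 51 mm above the table. Leaf: aluminium sheet 58 mm wide, 2 mm thick, 56 mm long, about 32 g.
- leaf_e (a joint): angle of tag_e's leaf about the pin. 0 = lies forward (toward the robot), face with the dark straight bar up; 0.8 = upright; 1.6 = lies back toward the bin, face with the dark round disc up. It swings freely and once past upright falls on by itself. At both ends its free edge is 40 mm in front of or behind the pin and 83 mm above the table (100 mm when upright), with open space under it.
- bin_bolts_lip (a point): a loose grey open parts bin, 96 mm deep, 72 mm wide, 36 mm high, standing in one of the rack's places; FULL: heaped with hex bolts. The point is the middle of the top of its front wall, 46 mm above the table and about 52 mm straight behind the origin of the tag it belongs to; heaped contents reach at most 50 mm above the table. Which place it stands at varies.
- bin_pins_lip (a point): a loose grey open parts bin, 96 mm deep, 72 mm wide, 36 mm high, standing in one of the rack's places; FULL: heaped with short wooden dowel pins. The point is the middle of the top of its front wall, 46 mm above the table and about 52 mm straight behind the origin of the tag it belongs to; heaped contents reach at most 50 mm above the table. Which place it stands at varies.
- bin_nuts_lip (a point): a loose grey open parts bin, 96 mm deep, 72 mm wide, 36 mm high, standing in one of the rack's places; FULL: heaped with hex nuts. The point is the middle of the top of its front wall, 46 mm above the table and about 52 mm straight behind the origin of the tag it belongs to; heaped contents reach at most 50 mm above the table. Which place it stands at varies.
- bin_low_lip (a point): a loose grey open parts bin, 96 mm deep, 72 mm wide, 36 mm high, standing in one of the rack's places; NOT full: a single hex bolt left in it. The point is the middle of the top of its front wall, 46 mm above the table and about 52 mm straight behind the origin of the tag it belongs to; heaped contents reach at most 50 mm above the table. Which place it stands at varies.
- bin_empty_lip (a point): a loose grey open parts bin, 96 mm deep, 72 mm wide, 36 mm high, standing in one of the rack's places; NOT full: empty. The point is the middle of the top of its front wall, 46 mm above the table and about 52 mm straight behind the origin of the tag it belongs to; heaped contents reach at most 50 mm above the table. Which place it stands at varies.
- carpenter_pencil: flat red carpenter's pencil, 14x153x8 mm, lying lengthwise in the trough between the tag rail and the bins; origin under its middle. To be left alone.
- spare_bolt: a loose hex bolt, 20x64x17 mm, on the table just in front of the rack; origin under its middle. To be left alone.
- screw_jar: clear jar of screws with a lid, 62 mm across, 77 mm tall, beside the left end of the rack; origin under its middle. To be left alone.
- masking_tape: roll of masking tape, 104 mm across, 24 mm high, lying beside the right end of the rack; origin under its middle. To be left alone.
- screwdriver_flat: screwdriver, 200 mm long, 27 mm high, lying on the table in front; origin under its middle. To be left alone.
- try_square: 150 mm try square, 194x118x17 mm, lying on the table in front; origin under its middle. To be left alone.

How it is judged:
At the end, for the whole second after the job is handed in: The three full bins' tags lie back (leaf angle over 1.45 rad), the other two lie forward (under 0.15 rad); every bin and every thing round the rack is within 15 mm of where it stood ((((horizontal distance between tag_a and bin_bolts_lip below 0.072 m or horizontal distance between tag_a and bin_pins_lip below 0.072 m or horizontal distance between tag_a and bin_nuts_lip below 0.072 m) and value of joint leaf_a above 1.45 rad) or ((horizontal distance between tag_a and bin_low_lip below 0.072 m or horizontal distance between tag_a and bin_empty_lip below 0.072 m) and value of joint leaf_a below 0.15 rad)) and (((horizontal distance between tag_b and bin_bolts_lip below 0.072 m or horizontal distance between tag_b and bin_pins_lip below 0.072 m or horizontal distance between tag_b and bin_nuts_lip below 0.072 m) and value of joint leaf_b above 1.45 rad) or ((horizontal distance between tag_b and bin_low_lip below 0.072 m or horizontal distance between tag_b and bin_empty_lip below 0.072 m) and value of joint leaf_b below 0.15 rad)) and (((horizontal distance between tag_c and bin_bolts_lip below 0.072 m or horizontal distance between tag_c and bin_pins_lip below 0.072 m or horizontal distance between tag_c and bin_nuts_lip below 0.072 m) and value of joint leaf_c above 1.45 rad) or ((horizontal distance between tag_c and bin_low_lip below 0.072 m or horizontal distance between tag_c and bin_empty_lip below 0.072 m) and value of joint leaf_c below 0.15 rad)) and (((horizontal distance between tag_d and bin_bolts_lip below 0.072 m or horizontal distance between tag_d and bin_pins_lip below 0.072 m or horizontal distance between tag_d and bin_nuts_lip below 0.072 m) and value of joint leaf_d above 1.45 rad) or ((horizontal distance between tag_d and bin_low_lip below 0.072 m or horizontal distance between tag_d and bin_empty_lip below 0.072 m) and value of joint leaf_d below 0.15 rad)) and (((horizontal distance between tag_e and bin_bolts_lip below 0.072 m or horizontal distance between tag_e and bin_pins_lip below 0.072 m or horizontal distance between tag_e and bin_nuts_lip below 0.072 m) and value of joint leaf_e above 1.45 rad) or ((horizontal distance between tag_e and bin_low_lip below 0.072 m or horizontal distance between tag_e and bin_empty_lip below 0.072 m) and value of joint leaf_e below 0.15 rad)) and distance of each of bin_bolts_lip, bin_pins_lip, bin_nuts_lip, bin_low_lip, bin_empty_lip, carpenter_pencil, spare_bolt, screw_jar, masking_tape, screwdriver_flat, try_square from where it was at the start of the episode below 0.015 m); the robot touches nothing.
It fails at once if a bin is lifted, or shifted by more than 15 mm (distance of any of bin_bolts_lip, bin_pins_lip, bin_nuts_lip, bin_low_lip, bin_empty_lip from where it was at the start of the episode above 0.015 m).
It fails at once if something lying round the rack is lifted, or shifted by more than 15 mm (distance of any of carpenter_pencil, spare_bolt, screw_jar, masking_tape, screwdriver_flat, try_square from where it was at the start of the episode above 0.015 m).
It fails at once if a tag is pinched or forced (fingers press a tag with more than 20 N) (contact force between the fingers and tag_a above 20 N or contact force between the fingers and tag_b above 20 N or contact force between the fingers and tag_c above 20 N or contact force between the fingers and tag_d above 20 N or contact force between the fingers and tag_e above 20 N).
It also fails if it takes over 64 s, if anything falls off the work surface, if the arm or the gripper's body presses on something with over 40 N, if the wrist force passes 120 N, or if a joint passes its speed limit or range.

### The arm

A 6-joint arm with a two-finger parallel gripper is mounted at the origin on a cart in front of the work surface, level with it; the furniture and walls round the work are solid. World frame = base frame: x ahead of the robot, y to its left, z up, the work surface at z = 0. Lengths are in m, angles in rad, forces in N, time in s.
With the tool pointing down it reaches from about 0.35 to 0.875 m from the base axis. Payload 15.5 kg.
Tool frame: the origin (TCP) lies at the very end of the fingers, on their centre line; the grasp point (between the pads) lies 19 mm behind it; z points along the fingers, y is the direction in which the jaws open and shut (so a half turn about z gives the same grasp; the last joint's range is limited). The gripper opens to 85 mm and grips with 20 to 120 N. Pads are 22 mm wide; open, the fingers measure 114 mm over their backs; the gripper's body (76 mm by 85 mm) begins 54 mm behind the grasp point. The pads swing forward as they close: fully open they stand 13 mm farther back than shut.
Start: joints at [1.091, 0.494, 1.345, -0, 1.302, -0.096], TCP at [0.234, 0.58, 0.193] pointing down, gripper open.
Joint ranges: [-2.91, 2.91], [-0.82, 2.16], [0.22, 2.67], [-1.22, 4.37], [0.12, 2.79], [-3.08, 3.08]. Speed limits (rad/s): [1.89, 1.89, 2.57, 3.01, 3.01, 3.01].

### API

Orientations are given as a rotation vector (axis times angle).
In Python, from cell import ctrl gives the robot as it stands.
- The arm moves only by the tool move_arm, never from a script. Its argument "plan" is a list of rows, each an object of numbers: "jaw": the closure, from 0 (fully open) to 1 (shut); "tx", "ty", "tz": the shift along the tool's x, y, z in mm; "roll": the turn about the tool's z in rad. A call has 1 to 10 rows; each row shifts and turns the commanded pose from where the row before left it, along the tool's axes as they then stand; what a row does not reach is not made up. A row lasts 1/10 s, in which the tool goes at most 50 mm and 8.59 degrees, less where a joint would pass 70% of its speed; a pose out of reach is approached as far as the arm can. A call with a gripper value outside its range is refused whole. The fingers move at their own pace and stop on an object; "squeeze" is the grip in N (left out, the last holds). Time passes only in rows, so rows that do not move let the fingers close. It gives the time, the measured TCP pose, the force and the opening at its end, in the units of the state.
- ctrl.observe(): the state, without advancing time (a new reading comes with each control period).
- ctrl.grab_frame(name): name is "scene" or "top" or "wrist"; returns a dict with "image" (384x512x3 uint8, red, green, blue), "depth" (384x512 float32, m along the optical axis (not along the pixel's ray), 0 where there is no reading), "mtx" (3x3 intrinsics, pixels), "camera_from_world" (4x4, takes a point from world to camera coordinates). Camera axes: x right, y down, z forward; pixel columns grow to the right and rows downward; lengths in m; the calibration is good to about 2 mm. A picture is of the moment at which its call begins.
- ctrl.close_job(): hands the job in, once; it reports no verdict.
The state is a dict: "clock": time; "joint_pos": joint angles; "dq": joint speeds; "joint_torque": joint torques, N m; "tcp_pos": TCP position; "eef_rot": TCP orientation; "force": force on the tool from outside, world axes, zero at the start; "wrist_torque": the same for the moment, N m; "opening": opening from 0.0 (shut) to 1.0 (fully open).
Only numpy, scipy, OpenCV 4.12 (cv2) and the standard library are available. Lean on these libraries where they do the work, as an engineer would, in place of code of your own. Each camera call takes 0.05 s, during which the arm holds its last target.

## Working session

There is one attempt and no reset: what is moved stays moved. The work goes in short steps, Python scripts to look and compute and a tool call to move; the robot and the scene stay as the last step left them, time stands still between calls to the robot, and variables do not carry over. Pictures are saved under pics/ and viewed, and the job is handed in when it is done.

Besides the shell and the picture viewer there is one more tool, called after "Emit:" by a JSON object that holds its "fn" and its "kwargs". move_arm: Moves the arm, as the interface text tells. Its arguments: {"type":"object","properties":{"plan":{"type":"array"},"squeeze":{"type":"number"}},"required":["plan"]}

```bash
ls; mkdir -p pics
python3 - <<'E'
from cell import ctrl
import cv2,numpy as np
print(ctrl.observe())
for n in ["scene","top"]:
    f=ctrl.grab_frame(n)
    np.savez(f"pics/{n}0.npz",**f)
    cv2.imwrite(f"pics/{n}0.png",cv2.cvtColor(f["image"],cv2.COLOR_RGB2BGR))
    print(n,f["mtx"],np.linalg.inv(f["camera_from_world"]).round(3))
E
```

```text
pics
{'clock': 0.0, 'joint_pos': array([ 1.09149553e+00,  4.94172466e-01,  1.34613793e+00, -1.16131170e-05,
        1.30249361e+00, -9.55498888e-02]), 'dq': array([-0.00062189,  0.00082386,  0.00203382,  0.00046959, -0.00133636,
       -0.00057475]), 'joint_torque': array([ 1.36443938e-03, -8.82160950e+01, -3.83861697e+01, -7.06870765e-05,
        1.02343116e-02, -8.77393109e-05]), 'tcp_pos': array([0.23384167, 0.57916622, 0.19240464]), 'eef_rot': array([-5.99034262e-01, -3.08361297e+00,  1.82952562e-03]), 'force': array([ 0.29653471,  0.47788506, -0.00851004]), 'wrist_torque': array([-0.0249113 ,  0.03263358, -0.00420557]), 'opening': 1.0023392947758165}
scene [[443.50865803   0.         251.5762221 ]
 [  0.         443.50865803 188.49826703]
 [  0.           0.           1.        ]] [[ 0.786 -0.463  0.41  -0.015]
 [-0.618 -0.606  0.5   -0.665]
 [ 0.017 -0.646 -0.763  1.077]
 [ 0.     0.     0.     1.   ]]
top [[411.04979849   0.         263.53048304]
 [  0.         411.04979849 197.30565591]
 [  0.           0.           1.        ]] [[-0.026 -0.997  0.066  0.46 ]
 [-1.     0.027  0.01  -0.015]
 [-0.012 -0.066 -0.998  1.053]
 [ 0.     0.     0.     1.   ]]
```

View pics/scene0.png

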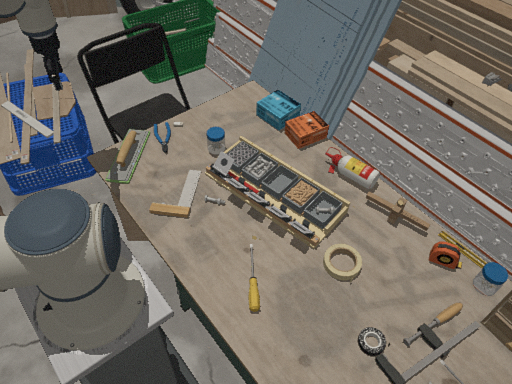

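View pics/top0.png

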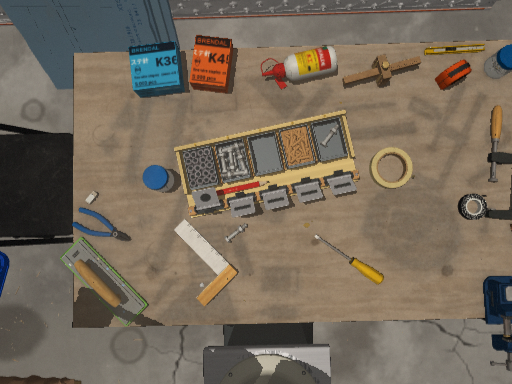

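Run:
```python
import cv2,numpy as np
a=cv2.imread("pics/top0.png")[100:225,165:420]
b=cv2.imread("pics/scene0.png")[130:250,195:365]
cv2.imwrite("pics/z1.png",cv2.resize(a,None,fx=3.1,fy=3.1,interpolation=cv2.INTER_CUBIC))
cv2.imwrite("pics/z2.png",cv2.resize(b,None,fx=4.5,fy=4.5,interpolation=cv2.INTER_CUBIC))
```

```text
(no output)
```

View pics/z1.png

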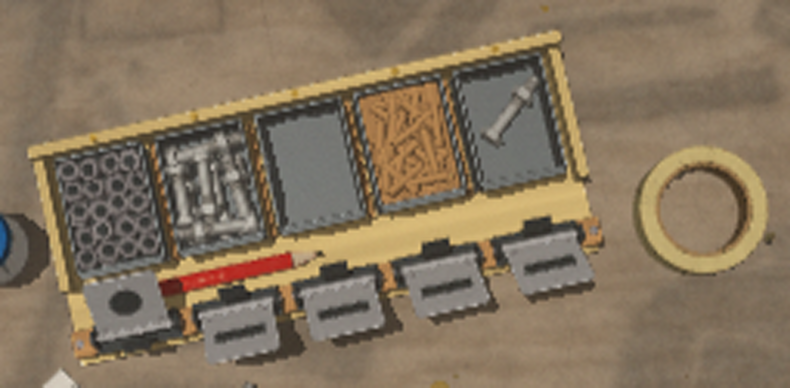

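View pics/z2.png

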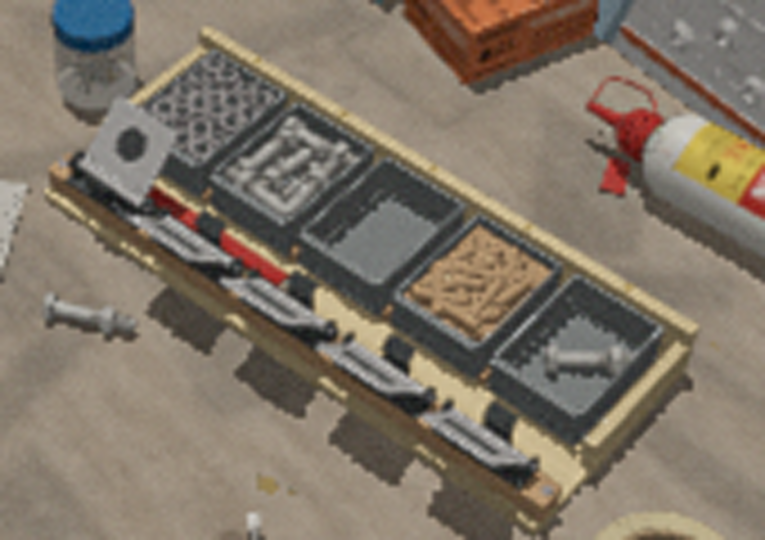

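```bash
cat > h.py <<'E'
import numpy as np,cv2
def cloud(f):
    K=f["mtx"];d=f["depth"];v,u=np.mgrid[:384,:512]
    p=np.stack([(u-K[0,2])/K[0,0]*d,(v-K[1,2])/K[1,1]*d,d],-1)
    T=np.linalg.inv(f["camera_from_world"])
    return p@T[:3,:3].T+T[:3,3]
def ray(f,u,v,z):
    K=f["mtx"];T=np.linalg.inv(f["camera_from_world"])
    r=T[:3,:3]@np.array([(u-K[0,2])/K[0,0],(v-K[1,2])/K[1,1],1]);o=T[:3,3]
    return o+r*(z-o[2])/r[2]
E
python3 - <<'E'
from h import *
f=dict(np.load("pics/top0.npz"));P=cloud(f);z=P[...,2]
print("table",np.median(z[240:260,250:300]))
roi=np.zeros((384,512),np.uint8);roi[165:222,185:362]=1
m=((z>0.056)&(z<0.11)&(roi>0)).astype(np.uint8)
n,l,s,c=cv2.connectedComponentsWithStats(m)
for i in range(1,n):
    if s[i,4]>40:
        q=P[l==i];print(c[i].round(1),s[i],q.mean(0).round(4),q[:,2].min().round(3),q[:,2].max().round(3))
# rack back edge z~0.05
roi2=np.zeros_like(roi);roi2[105:222,170:362]=1
m=(z>0.025)&(z<0.12)&(roi2>0)
n,l,s,c=cv2.connectedComponentsWithStats(m.astype(np.uint8))
i=1+np.argmax(s[1:,4]);print(s[i],cv2.minAreaRect(P[l==i][:,:2].astype(np.float32)))
vis=np.clip(z*2000,0,255).astype(np.uint8)[100:225,165:420]
cv2.imwrite("pics/hz.png",cv2.resize(vis,None,fx=3,fy=3,interpolation=cv2.INTER_NEAREST))
E
```

```text
table -6.659699679134601e-05
[342.4 186.8] [329 179  28  16 289] [ 0.5455 -0.1944  0.0711] 0.056 0.087
[204.6 195.5] [191 187  28  19 326] [0.5335 0.1362 0.0708] 0.056 0.086
[309.1 194.2] [296 186  27  17 285] [ 0.53   -0.1141  0.0709] 0.056 0.087
[275.6 201.6] [263 194  26  16 283] [ 0.5143 -0.0337  0.0709] 0.056 0.087
[242.2 209. ] [230 201  25  17 289] [0.4988 0.0468 0.0709] 0.056 0.086
[ 174  110  181   85 5365] ((0.6414836049079895, -0.009408831596374512), (0.11907555907964706, 0.43620944023132324), 10.974257469177246)
```

View pics/hz.png

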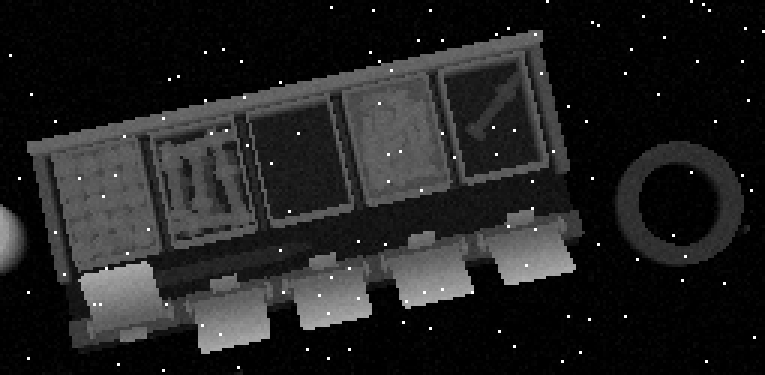

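Five tags are visible in the zoomed views. From left to right:

| Place | Bin | Tag now | Verdict |
|---|---|---|---|
| 1 | nuts, full | disc, back (top px 205,196) | correct |
| 2 | bolts, full | bar, forward (242,209) | wrong |
| 3 | empty | bar, forward | correct |
| 4 | pins, full | bar, forward (309,194) | wrong |
| 5 | low | bar, forward | correct |

The measured tag spacing is 81.9 mm and the yaw is 10.95°, which match the given sizes. I'll push tags 2 and 4 back.

Emit:
{"fn": "move_arm", "kwargs": {"plan": [{"jaw":1,"roll":-0.144},{"jaw":1,"roll":-0.144},{"jaw":1,"roll":-0.144},{"jaw":1,"roll":-0.143},{"jaw":1,"ty":-40,"tx":-7},{"jaw":1,"ty":-40,"tx":-7},{"jaw":1,"ty":-40,"tx":-7},{"jaw":1,"ty":-40,"tx":-7},{"jaw":1,"ty":-40,"tx":-7},{"jaw":1}], "squeeze": 20}}

```text
invalid input
```

Emit:
{"fn": "move_arm", "kwargs": {"plan": [{"jaw":1,"tx":0,"ty":0,"tz":0,"roll":-0.144},{"jaw":1,"tx":0,"ty":0,"tz":0,"roll":-0.144},{"jaw":1,"tx":0,"ty":0,"tz":0,"roll":-0.144},{"jaw":1,"tx":0,"ty":0,"tz":0,"roll":-0.143},{"jaw":1,"tx":-7,"ty":-40,"tz":0,"roll":0},{"jaw":1,"tx":-7,"ty":-40,"tz":0,"roll":0},{"jaw":1,"tx":-7,"ty":-40,"tz":0,"roll":0},{"jaw":1,"tx":-7,"ty":-40,"tz":0,"roll":0},{"jaw":1,"tx":-7,"ty":-40,"tz":0,"roll":0},{"jaw":1,"tx":0,"ty":0,"tz":0,"roll":0}], "squeeze": 20}}

```text
clock: 1.1
tcp_pos: [0.3071, 0.386, 0.1928]
eef_rot: [0.295, -3.127, 0.003]
force: [-0.3, 0.2, 0.4]
opening: 0.002
```

Emit:
{"fn": "move_arm", "kwargs": {"plan": [{"jaw":1,"tx":-8,"ty":-41,"tz":0,"roll":0},{"jaw":1,"tx":-8,"ty":-41,"tz":0,"roll":0},{"jaw":1,"tx":-8,"ty":-41,"tz":0,"roll":0},{"jaw":1,"tx":-8,"ty":-41,"tz":0,"roll":0},{"jaw":1,"tx":-8,"ty":-41,"tz":0,"roll":0},{"jaw":1,"tx":-8,"ty":-41,"tz":0,"roll":0},{"jaw":1,"tx":-8,"ty":-41,"tz":0,"roll":0},{"jaw":1,"tx":-7,"ty":-41,"tz":0,"roll":0},{"jaw":1,"tx":-7,"ty":-41,"tz":0,"roll":0},{"jaw":1,"tx":0,"ty":0,"tz":0,"roll":0}]}}

```text
clock: 2.1
tcp_pos: [0.4472, 0.0374, 0.193]
eef_rot: [-0.294, 3.127, -0.001]
force: [-0.8, -0.6, 0.7]
opening: 0.001
```

Run:
```python
from cell import ctrl
from h import *
s=ctrl.observe();print(s["tcp_pos"],s["joint_pos"].round(2))
for n in ["top","wrist"]:
    f=ctrl.grab_frame(n); np.savez(f"pics/{n}1.npz",**f)
    cv2.imwrite(f"pics/{n}1.png",cv2.cvtColor(f["image"],cv2.COLOR_RGB2BGR))
```

```text
[0.44720722 0.03736582 0.19297386] [-0.05  0.25  1.76 -0.    1.13 -1.81]
```

View pics/wrist1.png

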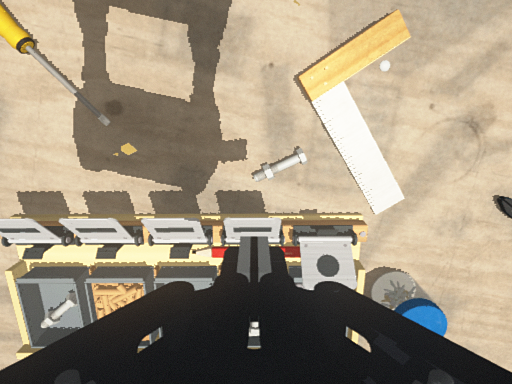

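View pics/top1.png

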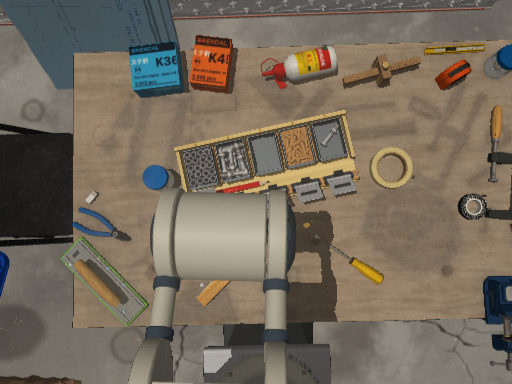

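Run:
```python
from h import *
f=dict(np.load("pics/wrist1.npz"));P=cloud(f);z=P[...,2]
xr=np.array([.982,.19]);yr=np.array([-.19,.982]);tcp=np.array([.4472,.0374])
for name,(u0,u1) in dict(t2=(215,290),t4=(60,130)).items():
    q=P[212:248,u0:u1].reshape(-1,3);q=q[(q[:,2]>.056)&(q[:,2]<.1)]
    print(name,len(q),((q[:,:2]-tcp)@np.c_[xr,yr]).mean(0).round(4),np.percentile(((q[:,:2]-tcp)@np.c_[xr,yr]),[1,99],axis=0).round(4),q[:,2].max())
```

```text
t2 943 [ 0.05   -0.0015] [[ 0.0368 -0.0298]
 [ 0.0658  0.0266]] 0.08458803742786941
t4 984 [ 0.0497 -0.1642] [[ 0.0365 -0.1933]
 [ 0.0664 -0.1366]] 0.08493385770596107
```

The wrist depth agrees: the free edge of tag 2 is 37 mm ahead of the TCP, laterally aligned within 2 mm, and its top is at 85 mm. Next I descend in front of it.

Emit:
{"fn": "move_arm", "kwargs": {"plan": [{"jaw":1,"tx":0,"ty":-2,"tz":31,"roll":0},{"jaw":1,"tx":0,"ty":0,"tz":31,"roll":0},{"jaw":1,"tx":0,"ty":0,"tz":31,"roll":0},{"jaw":1,"tx":0,"ty":0,"tz":31,"roll":0},{"jaw":1,"tx":0,"ty":0,"tz":0,"roll":0},{"jaw":1,"tx":-6,"ty":0,"tz":0,"roll":0},{"jaw":1,"tx":-6,"ty":0,"tz":0,"roll":0},{"jaw":1,"tx":0,"ty":0,"tz":0,"roll":0}]}}

```text
clock: 3.0
tcp_pos: [0.4596, 0.0415, 0.0704]
eef_rot: [-0.3, 3.124, -0.001]
force: [-0.0, 0.2, -0.2]
opening: -0.001
```

Emit:
{"fn": "move_arm", "kwargs": {"plan": [{"jaw":1,"tx":-5,"ty":0,"tz":0,"roll":0},{"jaw":1,"tx":-5,"ty":0,"tz":0,"roll":0},{"jaw":1,"tx":-5,"ty":0,"tz":0,"roll":0},{"jaw":1,"tx":-5,"ty":0,"tz":0,"roll":0},{"jaw":1,"tx":-5,"ty":0,"tz":0,"roll":0},{"jaw":1,"tx":-5,"ty":0,"tz":0,"roll":0}]}}

```text
clock: 3.6
tcp_pos: [0.4873, 0.0469, 0.0689]
eef_rot: [0.3, -3.127, 0.0]
force: [-0.4, -0.0, 0.5]
opening: 0.001
```

Run:
```python
from cell import ctrl
from h import *
s=ctrl.observe();print(s["tcp_pos"],s["force"])
f=ctrl.grab_frame("wrist")
cv2.imwrite("pics/wrist2.png",cv2.cvtColor(f["image"],cv2.COLOR_RGB2BGR))
```

```text
[0.48729112 0.04693493 0.06893848] [-4.40607318e-01 -2.67674201e-04  5.44952188e-01]
```

View pics/wrist2.png

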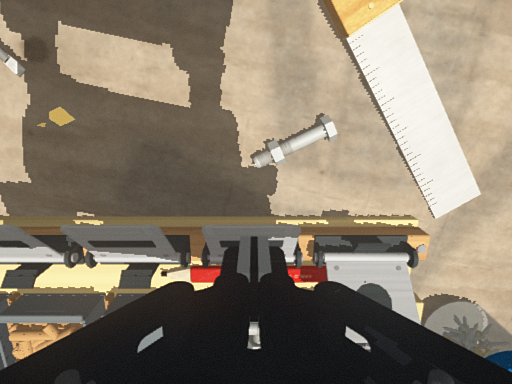

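The picture shows tag 2's leaf rising behind the fingertips at about px (250,240), with force near zero. I keep pushing.

Emit:
{"fn": "move_arm", "kwargs": {"plan": [{"jaw":1,"tx":-5,"ty":0,"tz":0,"roll":0},{"jaw":1,"tx":-5,"ty":0,"tz":0,"roll":0},{"jaw":1,"tx":-5,"ty":0,"tz":0,"roll":0},{"jaw":1,"tx":-5,"ty":0,"tz":0,"roll":0},{"jaw":1,"tx":-5,"ty":0,"tz":0,"roll":0},{"jaw":1,"tx":-5,"ty":0,"tz":0,"roll":0},{"jaw":1,"tx":-4,"ty":0,"tz":0,"roll":0},{"jaw":1,"tx":0,"ty":0,"tz":0,"roll":0},{"jaw":1,"tx":0,"ty":0,"tz":0,"roll":0}]}}

```text
clock: 4.55
tcp_pos: [0.5201, 0.0534, 0.0689]
eef_rot: [0.3, -3.127, -0.0]
force: [-0.2, -0.1, -0.5]
opening: -0.001
```

Run:
```python
from cell import ctrl
from h import *
f=ctrl.grab_frame("wrist")
cv2.imwrite("pics/wrist3.png",cv2.cvtColor(f["image"],cv2.COLOR_RGB2BGR))
f=ctrl.grab_frame("scene")
cv2.imwrite("pics/scene3.png",cv2.cvtColor(f["image"],cv2.COLOR_RGB2BGR))
b=cv2.imread("pics/scene3.png")[120:250,195:365]
cv2.imwrite("pics/z3.png",cv2.resize(b,None,fx=4.5,fy=4.5,interpolation=cv2.INTER_CUBIC))
```

```text
(no output)
```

View pics/wrist3.png

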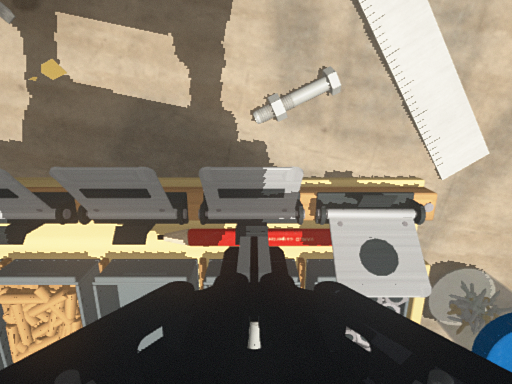

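View pics/z3.png

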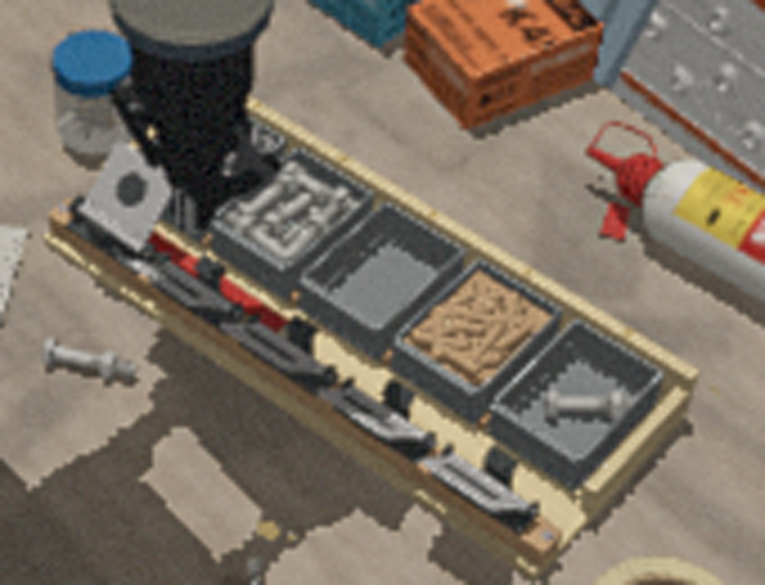

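Run:
```python
from cell import ctrl
from h import *
s=ctrl.observe();t=s["tcp_pos"];print(t,s["eef_rot"])
for n in ["scene","wrist","top"]:
    f=ctrl.grab_frame(n);
    np.savez(f"pics/{n}4.npz",**f)
    for p in [t,t+[0,0,.03]]:
        c=f["camera_from_world"]@np.r_[p,1];q=f["mtx"]@c[:3];print(n,(q[:2]/q[2]).round(1),c[2].round(3))
    if n!="top":
        P=cloud(f)
        if n=="wrist":
            for v in range(210,262,6): print(v,P[v,[245,255,265]].round(3).tolist())
        else:
            for v in range(150,180,3): print(v,P[v,[234,237,240,243]].round(3).tolist())
```

```text
[0.51995862 0.05329524 0.06893897] [ 2.99858857e-01 -3.12691398e+00  1.77238504e-05]
scene [238.  177.9] 1.348
scene [237.9 171.2] 1.325
150 [[0.509, 0.056, 0.192], [0.505, 0.036, 0.211], [0.512, 0.032, 0.21], [0.514, 0.021, 0.216]]
153 [[0.511, 0.058, 0.177], [0.503, 0.034, 0.202], [0.512, 0.032, 0.198], [0.516, 0.024, 0.202]]
156 [[0.508, 0.055, 0.17], [0.502, 0.033, 0.191], [0.514, 0.035, 0.182], [0.528, 0.039, 0.17]]
159 [[0.505, 0.052, 0.161], [0.506, 0.039, 0.171], [0.519, 0.042, 0.161], [0.526, 0.037, 0.161]]
162 [[0.507, 0.054, 0.146], [0.507, 0.04, 0.157], [0.514, 0.035, 0.158], [0.512, 0.019, 0.172]]
165 [[0.508, 0.056, 0.131], [0.512, 0.046, 0.137], [0.517, 0.039, 0.14], [0.514, 0.02, 0.158]]
168 [[0.506, 0.054, 0.121], [0.511, 0.046, 0.124], [0.518, 0.04, 0.126], [0.572, 0.096, 0.043]]
171 [[0.558, 0.126, 0.011], [0.509, 0.043, 0.115], [0.571, 0.11, 0.017], [0.567, 0.089, 0.038]]
174 [[0.548, 0.112, 0.016], [0.558, 0.11, 0.011], [0.565, 0.103, 0.013], [0.569, 0.091, 0.02]]
177 [[0.539, 0.1, 0.019], [0.546, 0.093, 0.02], [0.533, 0.06, 0.058], [0.566, 0.089, 0.01]]
wrist [256.  223.5] 0.194
wrist [256.4 244.6] 0.165
210 [[0.519, 0.046, 0.05], [0.518, 0.052, 0.05], [0.517, 0.059, 0.05]]
216 [[0.524, 0.047, 0.047], [0.523, 0.053, 0.047], [0.522, 0.06, 0.048]]
222 [[0.535, 0.048, 0.032], [0.533, 0.055, 0.032], [0.531, 0.063, 0.033]]
228 [[0.532, 0.048, 0.051], [0.531, 0.055, 0.05], [0.53, 0.062, 0.05]]
234 [[0.535, 0.049, 0.054], [0.534, 0.055, 0.053], [0.533, 0.062, 0.053]]
240 [[0.511, 0.046, 0.116], [0.51, 0.051, 0.116], [0.509, 0.055, 0.115]]
246 [[0.511, 0.046, 0.123], [0.51, 0.051, 0.122], [0.509, 0.055, 0.122]]
252 [[0.51, 0.046, 0.129], [0.51, 0.051, 0.128], [0.509, 0.055, 0.129]]
258 [[0.511, 0.047, 0.133], [0.51, 0.051, 0.133], [0.509, 0.054, 0.134]]
top [239.3 200.2] 0.987
top [238.4 199.5] 0.957
```

The picture disagrees with my assumption. The fingers passed above the leaf: the depth shows the real fingertips at z ≈ 0.115, while the TCP reads 0.069. I'll check this offset in the earlier pictures before going on.

```bash
python3 - <<'E'
from h import *
for n,tcp in [("wrist1",[.4472,.0374,.193]),("wrist4",[.520,.0533,.0689]),("scene4",[.520,.0533,.0689]),("scene0",[.2338,.5792,.1924])]:
    f=dict(np.load(f"pics/{n}.npz"));P=cloud(f);tcp=np.array(tcp)
    d=np.linalg.norm(P[...,:2]-tcp[:2],axis=-1)
    m=(d<(.08 if n=="scene0" else .03))&(P[...,2]>.1)&(f["depth"]>0)
    q=P[m];o=np.argsort(q[:,2])
    print(n,len(q),np.percentile(q[:,2],[0,1,2,5,10]).round(4), q[o[:5]].round(3).tolist())
    c=f["camera_from_world"]@np.r_[tcp,1];k=f["mtx"]@c[:3];print("tcp px",k[:2]/k[2])
    v,u=np.where(m); print("lowest px",u[o[:5]],v[o[:5]])
E
python3 - <<'E'
import cv2
a=cv2.imread("pics/scene0.png")[10:120,0:110]
cv2.imwrite("pics/z0.png",cv2.resize(a,None,fx=5,fy=5,interpolation=cv2.INTER_CUBIC))
a=cv2.imread("pics/scene3.png")[100:200,190:290]
cv2.imwrite("pics/z0b.png",cv2.resize(a,None,fx=5,fy=5,interpolation=cv2.INTER_CUBIC))
E
```

```text
wrist1 20524 [0.2334 0.2401 0.244  0.2537 0.2682] [[0.437, 0.035, 0.233], [0.437, 0.036, 0.234], [0.437, 0.037, 0.234], [0.436, 0.039, 0.234], [0.438, 0.03, 0.234]]
tcp px [252.7490797  224.71237932]
lowest px [252 253 255 260 240] [236 236 236 236 236]
wrist4 20603 [0.1099 0.1162 0.1203 0.13   0.1445] [[0.511, 0.05, 0.11], [0.511, 0.048, 0.11], [0.51, 0.054, 0.11], [0.511, 0.049, 0.11], [0.511, 0.046, 0.11]]
tcp px [255.97408887 223.494519  ]
lowest px [253 249 262 252 245] [236 236 236 236 236]
scene4 596 [0.1098 0.1157 0.1183 0.127  0.1409] [[0.51, 0.049, 0.11], [0.514, 0.045, 0.11], [0.511, 0.066, 0.113], [0.508, 0.057, 0.113], [0.508, 0.051, 0.114]]
tcp px [237.99253623 177.86063423]
lowest px [236 238 233 234 235] [171 171 167 169 170]
scene0 2027 [0.2408 0.2512 0.258  0.2774 0.3099] [[0.209, 0.543, 0.241], [0.252, 0.62, 0.243], [0.249, 0.62, 0.245], [0.21, 0.534, 0.245], [0.213, 0.532, 0.245]]
tcp px [64.77214592 93.8984866 ]
lowest px [57 60 59 58 59] [90 72 72 90 90]
```

View pics/z0.png

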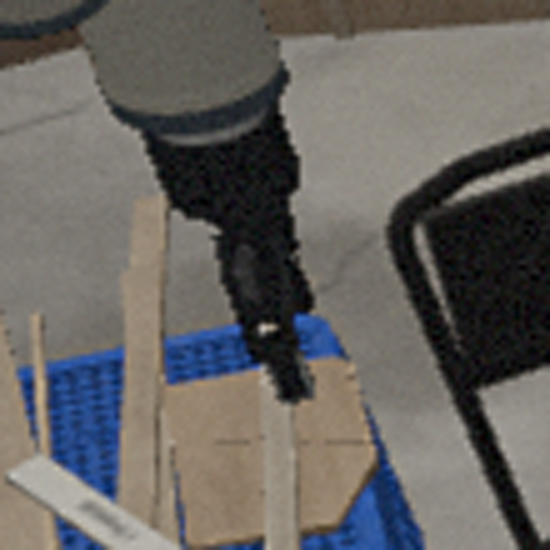

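View pics/z0b.png

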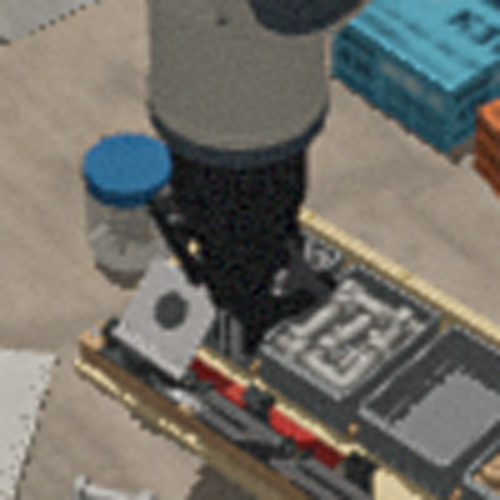

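All views agree: the closed fingertips really end about 41 mm above the reported TCP, while xy is right. I'll retreat above the leaf, then lower by a further 41 mm so the true tip is at z ≈ 0.069.

Emit:
{"fn": "move_arm", "kwargs": {"plan": [{"jaw":1,"tx":19,"ty":0,"tz":0,"roll":0},{"jaw":1,"tx":19,"ty":0,"tz":0,"roll":0},{"jaw":1,"tx":19,"ty":0,"tz":0,"roll":0},{"jaw":1,"tx":19,"ty":0,"tz":0,"roll":0},{"jaw":1,"tx":0,"ty":0,"tz":0,"roll":0},{"jaw":1,"tx":0,"ty":0,"tz":14,"roll":0},{"jaw":1,"tx":0,"ty":0,"tz":14,"roll":0},{"jaw":1,"tx":0,"ty":0,"tz":13,"roll":0},{"jaw":1,"tx":0,"ty":0,"tz":0,"roll":0}]}}

```text
clock: 5.7
tcp_pos: [0.4454, 0.0389, 0.027]
eef_rot: [0.3, -3.126, -0.0]
force: [-0.0, -0.4, -0.0]
opening: 0.001
```

Run:
```python
from cell import ctrl
from h import *
s=ctrl.observe();t=s["tcp_pos"];print(t,s["force"])
xr=np.array([.982,.19]);yr=np.array([-.19,.982])
f=ctrl.grab_frame("wrist");P=cloud(f)
cv2.imwrite("pics/wrist5.png",cv2.cvtColor(f["image"],cv2.COLOR_RGB2BGR))
L=((P[...,:2]-t[:2])@np.c_[xr,yr])
z=P[...,2]
m=(z>.056)&(z<.1)&(L[...,0]>.02)&(L[...,0]<.09)&(abs(L[...,1])<.035)
print("leaf2",L[m].min(0),L[m].max(0),z[m].max())
m=(np.abs(L)<.03).all(-1)&(z>.05)&(z<.085)
print("finger",m.sum(),z[m].min(),L[m].min(0),L[m].max(0))
```

```text
[0.44541227 0.0389343  0.02696352] [-0.01272056 -0.3855346  -0.02600422]
leaf2 [ 0.03687697 -0.00496434] [0.0549375  0.00193018] 0.0843102336925166
finger 823 0.06732573716691825 [-0.01110857 -0.01515421] [-0.00537172  0.0120966 ]
```

View pics/wrist5.png

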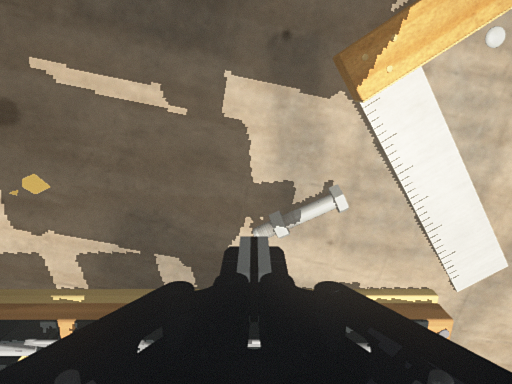

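The true tip now measures z = 0.067, in front of the leaf (free edge 37 mm ahead, half a finger is 11 mm). Pushing gently.

Emit:
{"fn": "move_arm", "kwargs": {"plan": [{"jaw":1,"tx":-9,"ty":0,"tz":0,"roll":0},{"jaw":1,"tx":-9,"ty":0,"tz":0,"roll":0},{"jaw":1,"tx":-4,"ty":0,"tz":0,"roll":0},{"jaw":1,"tx":-4,"ty":0,"tz":0,"roll":0},{"jaw":1,"tx":-4,"ty":0,"tz":0,"roll":0},{"jaw":1,"tx":-4,"ty":0,"tz":0,"roll":0},{"jaw":1,"tx":-4,"ty":0,"tz":0,"roll":0},{"jaw":1,"tx":-4,"ty":0,"tz":0,"roll":0},{"jaw":1,"tx":-4,"ty":0,"tz":0,"roll":0}]}}

```text
clock: 6.65
tcp_pos: [0.4911, 0.0477, 0.028]
eef_rot: [0.3, -3.127, 0.0]
force: [-0.9, 0.3, 0.1]
opening: 0.003
```

Emit:
{"fn": "move_arm", "kwargs": {"plan": [{"jaw":1,"tx":-4,"ty":0,"tz":0,"roll":0},{"jaw":1,"tx":-4,"ty":0,"tz":0,"roll":0},{"jaw":1,"tx":-4,"ty":0,"tz":0,"roll":0},{"jaw":1,"tx":-4,"ty":0,"tz":0,"roll":0},{"jaw":1,"tx":-4,"ty":0,"tz":0,"roll":0},{"jaw":1,"tx":-4,"ty":0,"tz":0,"roll":0},{"jaw":1,"tx":-4,"ty":0,"tz":0,"roll":0},{"jaw":1,"tx":0,"ty":0,"tz":0,"roll":0}]}}

```text
clock: 7.45
tcp_pos: [0.519, 0.053, 0.028]
eef_rot: [-0.3, 3.127, -0.0]
force: [-0.1, -0.7, -0.1]
opening: 0.001
```

Run:
```python
from cell import ctrl
from h import *
s=ctrl.observe();t=s["tcp_pos"];print(t,s["force"])
f=ctrl.grab_frame("wrist")
cv2.imwrite("pics/wrist6.png",cv2.cvtColor(f["image"],cv2.COLOR_RGB2BGR))
f=ctrl.grab_frame("scene")
cv2.imwrite("pics/z6.png",cv2.resize(cv2.cvtColor(f["image"],cv2.COLOR_RGB2BGR)[120:250,195:365],None,fx=4.5,fy=4.5,interpolation=cv2.INTER_CUBIC))
```

```text
[0.51895051 0.0530165  0.02799012] [-0.12765315 -0.65466207 -0.10426144]
```

View pics/wrist6.png

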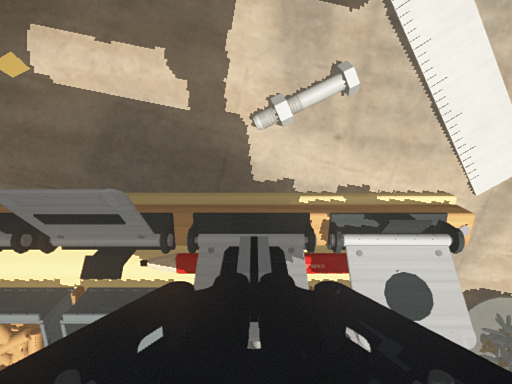

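View pics/z6.png

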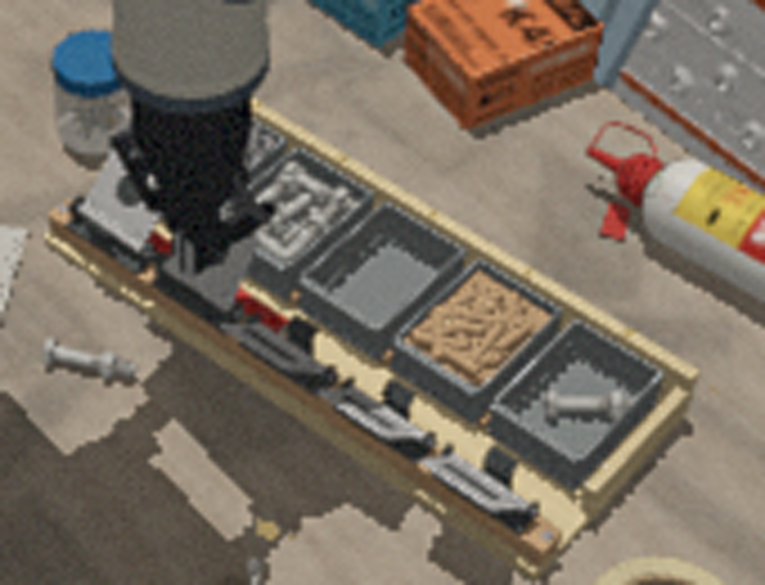

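Tag 2 now lies back, with its leaf behind the fingers at px (250,260). I retreat, rise, and shift to tag 4.

Emit:
{"fn": "move_arm", "kwargs": {"plan": [{"jaw":1,"tx":25,"ty":0,"tz":0,"roll":0},{"jaw":1,"tx":25,"ty":0,"tz":0,"roll":0},{"jaw":1,"tx":25,"ty":0,"tz":-25,"roll":0},{"jaw":1,"tx":0,"ty":0,"tz":-25,"roll":0},{"jaw":1,"tx":0,"ty":-41,"tz":0,"roll":0},{"jaw":1,"tx":0,"ty":-41,"tz":0,"roll":0},{"jaw":1,"tx":0,"ty":-41,"tz":0,"roll":0},{"jaw":1,"tx":0,"ty":-41,"tz":0,"roll":0},{"jaw":1,"tx":0,"ty":0,"tz":0,"roll":0}]}}

```text
clock: 8.45
tcp_pos: [0.4772, -0.1266, 0.0782]
eef_rot: [-0.294, 3.126, -0.003]
force: [-0.4, 1.0, -0.3]
opening: -0.0
```

Run:
```python
from cell import ctrl
from h import *
s=ctrl.observe();t=s["tcp_pos"];print(t,s["force"])
xr=np.array([.982,.19]);yr=np.array([-.19,.982])
print("pin4 rel",(np.array([.5565,-.109])-t[:2])@np.c_[xr,yr])
f=ctrl.grab_frame("wrist");P=cloud(f)
cv2.imwrite("pics/wrist7.png",cv2.cvtColor(f["image"],cv2.COLOR_RGB2BGR))
L=((P[...,:2]-t[:2])@np.c_[xr,yr]);z=P[...,2]
m=(z>.056)&(z<.1)&(L[...,0]>.02)&(L[...,0]<.09)&(abs(L[...,1])<.038)
print("leaf4",m.sum(),L[m].min(0),L[m].max(0),z[m].max())
m=(np.abs(L)<.03).all(-1)&(z>.1)&(z<.13)
print("finger",m.sum(),z[m].min(),L[m].min(0),L[m].max(0))
```

```text
[ 0.47719909 -0.126623    0.07817555] [-0.42271803  1.03917314 -0.25536151]
pin4 rel [0.08122186 0.00223861]
leaf4 41 [0.03769353 0.02404537] [0.04417875 0.02998317] 0.08405892250128477
finger 443 0.11861776092548151 [-0.01128732 -0.0147839 ] [-0.00571663  0.01204654]
```

View pics/wrist7.png

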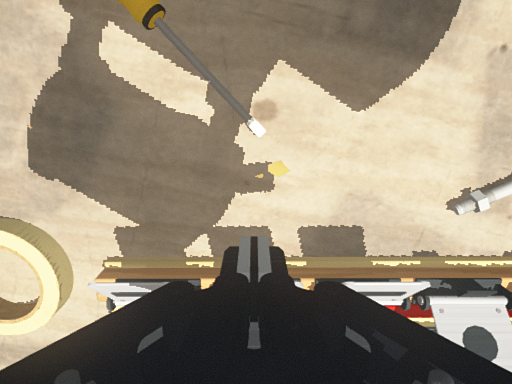

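Aligned within about 2 mm: tag 4's left corner is at +30 mm, its free edge 38 mm ahead, and the tip at z ≈ 0.119. I descend and push.

Emit:
{"fn": "move_arm", "kwargs": {"plan": [{"jaw":1,"tx":0,"ty":1,"tz":17,"roll":0},{"jaw":1,"tx":0,"ty":0,"tz":17,"roll":0},{"jaw":1,"tx":0,"ty":0,"tz":16,"roll":0},{"jaw":1,"tx":0,"ty":0,"tz":0,"roll":0},{"jaw":1,"tx":-9,"ty":0,"tz":0,"roll":0},{"jaw":1,"tx":-9,"ty":0,"tz":0,"roll":0},{"jaw":1,"tx":-4,"ty":0,"tz":0,"roll":0},{"jaw":1,"tx":-4,"ty":0,"tz":0,"roll":0},{"jaw":1,"tx":-4,"ty":0,"tz":0,"roll":0},{"jaw":1,"tx":-4,"ty":0,"tz":0,"roll":0}]}}

```text
clock: 9.5
tcp_pos: [0.5093, -0.1148, 0.0281]
eef_rot: [0.3, -3.127, 0.0]
force: [0.2, -0.2, -0.3]
opening: -0.006
```

Emit:
{"fn": "move_arm", "kwargs": {"plan": [{"jaw":1,"tx":-4,"ty":0,"tz":0,"roll":0},{"jaw":1,"tx":-4,"ty":0,"tz":0,"roll":0},{"jaw":1,"tx":-4,"ty":0,"tz":0,"roll":0},{"jaw":1,"tx":-4,"ty":0,"tz":0,"roll":0},{"jaw":1,"tx":-4,"ty":0,"tz":0,"roll":0},{"jaw":1,"tx":-4,"ty":0,"tz":0,"roll":0},{"jaw":1,"tx":-4,"ty":0,"tz":0,"roll":0},{"jaw":1,"tx":-4,"ty":0,"tz":0,"roll":0},{"jaw":1,"tx":-4,"ty":0,"tz":0,"roll":0},{"jaw":1,"tx":-4,"ty":0,"tz":0,"roll":0}]}}

```text
clock: 10.5
tcp_pos: [0.5486, -0.1072, 0.028]
eef_rot: [0.3, -3.127, 0.0]
force: [-0.5, -0.2, -0.5]
opening: -0.001
```

Emit:
{"fn": "move_arm", "kwargs": {"plan": [{"jaw":1,"tx":-3,"ty":0,"tz":0,"roll":0},{"jaw":1,"tx":0,"ty":0,"tz":0,"roll":0},{"jaw":1,"tx":0,"ty":0,"tz":0,"roll":0}]}}

```text
clock: 10.8
tcp_pos: [0.5511, -0.1066, 0.0279]
eef_rot: [0.3, -3.127, -0.0]
force: [0.5, -0.3, -0.1]
opening: -0.001
```

Run:
```python
from cell import ctrl
from h import *
s=ctrl.observe();t=s["tcp_pos"];print(t,s["force"])
f=ctrl.grab_frame("wrist")
cv2.imwrite("pics/wrist8.png",cv2.cvtColor(f["image"],cv2.COLOR_RGB2BGR))
```

```text
[ 0.55112369 -0.10664456  0.02793015] [ 0.50678467 -0.2629964  -0.13636562]
```

View pics/wrist8.png

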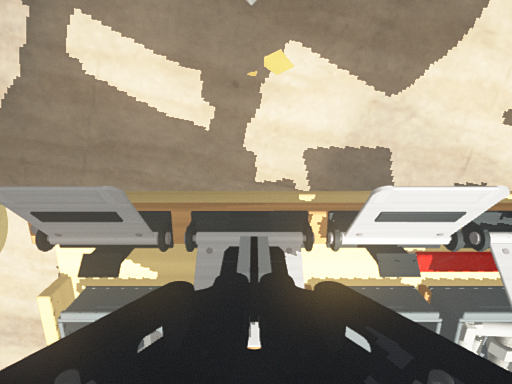

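Tag 4's leaf now lies back behind the fingers (px 250,265). Its neighbours still lie forward with their bars up. I retreat, rise, and move aside so the top camera can see.

Emit:
{"fn": "move_arm", "kwargs": {"plan": [{"jaw":1,"tx":25,"ty":0,"tz":0,"roll":0},{"jaw":1,"tx":25,"ty":0,"tz":0,"roll":0},{"jaw":1,"tx":27,"ty":0,"tz":-30,"roll":0},{"jaw":1,"tx":0,"ty":0,"tz":-45,"roll":0},{"jaw":1,"tx":0,"ty":0,"tz":-45,"roll":0},{"jaw":1,"tx":0,"ty":-40,"tz":-20,"roll":0},{"jaw":1,"tx":0,"ty":-40,"tz":0,"roll":0},{"jaw":1,"tx":0,"ty":-40,"tz":0,"roll":0},{"jaw":1,"tx":0,"ty":-40,"tz":0,"roll":0},{"jaw":1,"tx":0,"ty":-40,"tz":0,"roll":0}]}}

```text
clock: 11.85
tcp_pos: [0.5134, -0.3193, 0.1681]
eef_rot: [0.3, -3.127, -0.0]
force: [1.2, 0.9, 0.0]
opening: -0.002
```

Emit:
{"fn": "move_arm", "kwargs": {"plan": [{"jaw":1,"tx":10,"ty":-40,"tz":0,"roll":0},{"jaw":1,"tx":10,"ty":-40,"tz":0,"roll":0},{"jaw":1,"tx":10,"ty":-40,"tz":0,"roll":0},{"jaw":1,"tx":10,"ty":-40,"tz":0,"roll":0},{"jaw":1,"tx":0,"ty":0,"tz":0,"roll":0},{"jaw":1,"tx":0,"ty":0,"tz":0,"roll":0}]}}

```text
clock: 12.45
tcp_pos: [0.5041, -0.4829, 0.1674]
eef_rot: [0.298, -3.127, -0.001]
force: [0.4, 0.6, -1.0]
opening: -0.001
```

Run:
```python
from cell import ctrl
from h import *
s=ctrl.observe();print(s["tcp_pos"],s["force"])
f=ctrl.grab_frame("top");P=cloud(f);z=P[...,2]
g=dict(np.load("pics/top0.npz"));Z0=cloud(g)[...,2]
cv2.imwrite("pics/z9.png",cv2.resize(cv2.cvtColor(f["image"],cv2.COLOR_RGB2BGR)[100:310,130:420],None,fx=2.7,fy=2.7,interpolation=cv2.INTER_CUBIC))
roi=np.zeros((384,512),np.uint8);roi[150:222,185:362]=1
m=((z>0.056)&(z<0.11)&(roi>0)).astype(np.uint8)
n,l,st,c=cv2.connectedComponentsWithStats(m)
xr=np.array([.982,.19]);yr=np.array([-.19,.982]);pin3=np.array([.5410,-.0286])
for i in range(1,n):
    if st[i,4]>40:
        q=P[l==i];L=(q[:,:2]-pin3)@np.c_[xr,yr]
        a=np.polyfit(L[:,0],q[:,2],1)[0]
        print(L.mean(0).round(3),"z",q[:,2].min().round(3),q[:,2].max().round(3),"slope deg",np.degrees(np.arctan(a)).round(1))
# changes elsewhere
d=np.abs(z-Z0);d[(f["depth"]==0)|(g["depth"]==0)]=0
dm=cv2.morphologyEx((d>.006).astype(np.uint8),cv2.MORPH_OPEN,np.ones((3,3)))
n,l,st,c=cv2.connectedComponentsWithStats(dm);print(st[1:][st[1:,4]>8])
f=ctrl.grab_frame("scene")
cv2.imwrite("pics/z10.png",cv2.resize(cv2.cvtColor(f["image"],cv2.COLOR_RGB2BGR)[120:250,195:365],None,fx=4.5,fy=4.5,interpolation=cv2.INTER_CUBIC))
```

```text
[ 0.50412138 -0.48286762  0.16741062] [ 0.35767362  0.57062892 -1.02772184]
[ 0.024 -0.082] z 0.056 0.087 slope deg 42.8
[-0.027 -0.164] z 0.056 0.087 slope deg -43.0
[0.024 0.082] z 0.056 0.088 slope deg 42.7
[0.024 0.164] z 0.056 0.087 slope deg 42.9
[-0.027  0.   ] z 0.056 0.088 slope deg -43.2
[[  426    28     3     3     9]
 [  292   165    25    21   344]
 [  225   180    27    20   342]
 [  296   184    26    18   290]
 [  489   186    23    21   333]
 [  230   199    25    19   298]
 [  146   203   366   181 38317]]
```

View pics/z9.png

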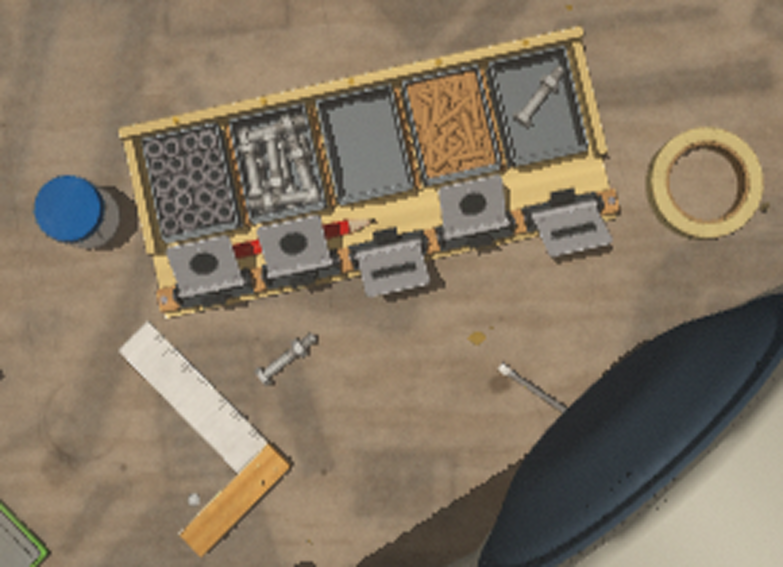

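View pics/z10.png

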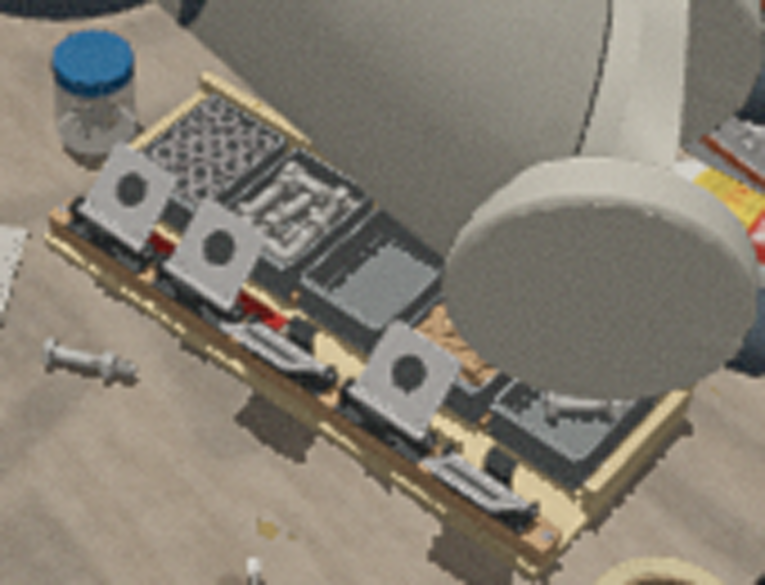

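Run:
```python
from cell import ctrl
from h import *
f=ctrl.grab_frame("top");P=cloud(f);print(P[190:205:5,490:512:5,2].round(3)); P0=cloud(dict(np.load("pics/top0.npz")));print(P0[190:205:5,490:512:5,2].round(3))
im=cv2.cvtColor(f["image"],cv2.COLOR_RGB2BGR); w=cv2.cvtColor(ctrl.grab_frame("wrist")["image"],cv2.COLOR_RGB2BGR)
cv2.imwrite("pics/z11.png",cv2.resize(np.hstack([im,w]),(800,300)))
```

```text
[[-0.001  0.003  0.253  0.271  0.321]
 [ 0.299  0.299  0.297  0.31   0.32 ]
 [ 0.296  0.301  0.302  0.263  0.319]]
[[-0.002 -0.    -0.007 -0.003 -0.   ]
 [ 0.     0.006 -0.001 -0.001 -0.001]
 [ 0.002 -0.002  0.004  0.002  0.003]]
```

View pics/z11.png

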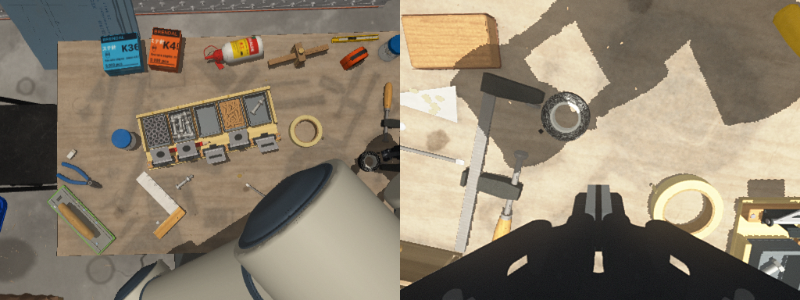

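The top view now shows three discs lying back (nuts, bolts, pins) and two bars forward (empty, low), with fitted slopes of about ±43°. The change at px (489,186) is the gripper itself, above z = 0.25, so the robot is clear. Handing in.

```bash
python3 -c "
from cell import ctrl
print(ctrl.close_job()); print(ctrl.observe()['clock'])"
```

```text
the job is handed in; nothing more can be done
None
the job is handed in; nothing more can be done
```

I pushed over the two wrong tags, bolts (2nd place from the left) and pins (4th), with the closed fingertips and handed the job in at about 12.6 s of the 64 s allowed.

- **Fingertip offset:** my first push at the bolts tag passed above the leaf without touching it. The depth images showed the closed fingertips really ending about 41 mm above the reported TCP. I lowered by that amount and both pushes then worked.
- **Forces:** the wrist force read at most 1.7 N after each move. That is the reading at the end of a move, so a brief peak in between would not show.
- **Tags:** the last top-camera check showed the nuts, bolts and pins tags lying back with the disc up, and the empty and low tags lying forward with the bar up. All five leaves reach about 87 mm high at a slope of about 43°, the same as a tag at rest.
- **Things around the rack:** comparing depth before and after, only the two flipped leaves and the arm itself had changed. The arm hid most of the screwdriver in that last view. It was never approached, as the fingertips stayed at least 67 mm above the table.

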